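# Level the tilting print board and hold the contact probe on the ringed spot

### The job

Turn the black knob on the side of the tilting board until the board with the print lies level. Then take the contact probe out of the wooden holder (the straight thick pen, not the ball-topped pen light), stand it upright on the print with its tip inside the ring-shaped mark (not the square one), and press gently so that its sprung tip is pushed about half-way in. Finish while still holding the probe there like that, and leave everything else on the table as it is, never pressing hard on the print.

Things in the scene. Friction and masses are not known exactly. Their poses are not given: they have to be found in the camera images.
- stand: Fixed stand of the tilting print board: steel base plate 150 x 400 x 12 mm. Origin on the table under the board's centre; y runs along the tilt axis (80 mm above the table) towards the grey gear housing (70 x 66 mm, 95 mm high, centred at y = 185 mm); x runs across it, away from the robot. A bearing post at y = -150 mm is 97 mm high.
- knob_grip (a point): Grip point of the round fluted black knob on top of the gear housing: on its upright axis, at mid-height, 125 mm above the table. The knob is 38 mm in diameter and 26 mm high (110 to 136 mm above the table), on a 12 mm shaft above the housing. The position does not change; the point turns with the knob.
- knob (a joint): Angle of the knob, rad, growing counter-clockwise seen from above; 0 is where the board is level. It starts at -3.0 to -1.3, stops at -4 and 4, takes about 0.08 N m to turn and stays where it is left. It turns the board through a 20 : 1 gear: board angle = 0.05 x knob angle.
- board (a joint): Tilt of the board, rad; 0 is level, negative when the edge nearer to the robot is low (as at the start: -0.15 to -0.065). Turning the knob counter-clockwise seen from above raises the edge nearer to the robot.
- board_top (a point): Centre of the board's top face; z is normal to it. Wooden board 200 mm (along the stand's x) x 260 mm (y) x 12 mm with a mounted print, tilting about its middle line 6 mm below this point. This point is 86 mm above the table when level. A bubble vial 70 mm long lies along x at the edge away from the knob: white bubble midway between two black lines when level; it moves to the high side, 11 mm per 0.1 rad.
- ring_mark (a point): Centre of the ring mark, a flat black card ring on the print, 34 mm outside and 18 mm inside diameter, at the board's top face (z normal to it). It moves with the board as that tilts. Up to 50 mm from the board's centre along the stand's x, and -10 to 80 mm along its y. The other mark, near the vial, is a 34 mm square frame: not the one.
- holder: Fixed wooden pen holder, block 75 x 165 x 66 mm high with two round upright through-holes 19 mm across, 85 mm apart along its y axis (42.5 mm to each side of the centre). Origin on the table at the centre of its underside. The probe stands in one hole and the pen light in the other; which is in which varies.
- probe_grip (a point): Centre of the black grip of the loose contact probe (120 g); z along the probe, up from the tip. Grip: cylinder 21 mm in diameter, from 28 mm below this point to 25 above; cap to 29 above. Below: a 28 mm wide shoulder (28 to 35 mm below) that rests on the holder, a 16 mm shaft to 75 below, then the sprung tip, its end 90 mm below when not pressed. In the holder this point is 101 mm above the table.
- probe_point (a point): The end of the probe's sprung steel tip, 6 mm in diameter, on the axis of the probe, 90 mm below point probe_grip when not pressed.
- probe_tip (a joint): How far the sprung tip is pushed into the probe, m: 0 is fully out, 0.012 fully in (stop). Half-way is 0.006. The spring is light: 0.6 N to start it, then 0.3 N per mm; 2.4 N at half-way.
- probe: The contact probe itself; origin on its axis where the end of the unpressed tip is, 90 mm below point probe_grip; z upwards along it.
- penlight_mid (a point): Pen light standing in the other hole of the holder (bystander): same shaft and shoulder as the probe, a thin 12 mm stem and a 32 mm metal ball on top, whose top is 145 mm above the table. This point is 76 mm above the table.
- flask: Drinking bottle, 68 mm in diameter, 190 mm high (bystander, leave); origin under its centre.
- weight: Small brass paper weight with a button top, 44 mm in diameter and 44 mm high (bystander, leave); origin under its centre.
- loupe: Black cylinder-shaped loupe, 40 mm in diameter and 40 mm high (bystander, leave); origin under its centre.
- eraser: White eraser 26 x 50 x 13 mm (bystander, leave); origin under its centre.
- ruler: Wooden ruler 200 x 28 x 6 mm (bystander, leave); origin under its centre.
- notebook: Closed dark blue notebook 120 x 170 x 16 mm (bystander, leave); origin under its centre.

How it is judged (in metres and radians):
On the way, in this order (a step that is already met when the one before it is completed fails the run):
1. the board is level, within 0.02 rad (1.1 degrees) (value of joint board between -0.02 and 0.02 rad), for 0.3 s.
2. the probe is lifted clear of the holder in the fingers (height (world z) of probe_grip above 0.158 m and contact force between the fingers and probe above 1 N), for 0.1 s.
At the end, for the whole second after the job is handed in: For the second after the program ends: board level within 0.02 rad; probe in the fingers, clear of the holder, upright within 0.12 rad, its tip within 8 mm of the ring's centre, pressing on the board with 0.5 to 5 N, 2.5 to 9.5 mm in and still (all of step 1 and horizontal distance between probe_point and ring_mark below 0.008 m and angle between probe_grip's own z axis and vertical below 0.12 rad and value of joint probe_tip between 0.0025 and 0.0095 m and contact force between probe and board between 0.5 and 5 N and contact force between the fingers and probe above 1 N and contact force between probe and holder below 0.1 N and velocity of joint probe_tip between -0.01 and 0.01 m/s); the arm keeps its last pose, push and grip.
It fails at once if the board or the print is pressed with more than 12 N (contact force between board and anything else above 12 N).
It fails at once if the pen light is moved by more than 30 mm (distance of penlight_mid from where it was at the start of the episode above 0.03 m).
It fails at once if a bystander on the table is moved by more than 30 mm (distance of any of flask, weight, loupe, eraser, ruler, notebook from where it was at the start of the episode above 0.03 m).
It also fails if it takes over 72 s, if anything falls off the work surface, if the arm or the gripper's body presses on something with over 40 N, if the wrist force passes 120 N, or if a joint passes its speed limit or range.

### The arm

A 6-joint arm with a two-finger parallel gripper is mounted at the origin on the work surface. World frame = base frame: x ahead of the robot, y to its left, z up, the work surface at z = 0. Lengths are in mm, angles in rad, forces in N, time in s.
With the tool pointing down it reaches from about 275 to 750 mm from the base axis. Payload 10.2 kg.
Tool frame: the origin (TCP) lies at the very end of the fingers, on their centre line; the grasp point (between the pads) lies ctrl.grip_depth behind it (ctrl.grip_depth is the distance from the TCP to the grasp point, in mm); z points along the fingers, y is the direction in which the jaws open and shut (so a half turn about z gives the same grasp; the last joint's range is limited). The gripper opens to 85 mm and grips with 20 to 120 N. Pads are 22 mm wide; open, the fingers measure 114 mm over their backs; the gripper's body (76 mm by 85 mm) begins 54 mm behind the grasp point. The pads swing forward as they close: fully open they stand 13 mm farther back than shut.
Start: joints at [-1.44, 0.313, 1.498, -0, 1.331, -0.223], TCP at [181.882, -492.494, 231.294] pointing down, gripper open.
Joint ranges: [-2.94, 2.94], [-0.97, 2.17], [0.19, 2.56], [-1.23, 4.37], [0.02, 3.11], [-2.88, 2.88]. Speed limits (rad/s): [2.39, 2.39, 3.01, 3.14, 3.14, 3.14].

### API

Orientations are given as a unit quaternion [w, x, y, z].
In Python, from rig import telemetry, eyes, ctrl, nets gives the robot as it stands. The module is installed in compiled form; this text tells all that it offers.
- The arm moves only by the tool drive_tool, never from a script. Its argument "series" is text: rows parted by semicolons, each of 7 numbers parted by spaces: the shift along the tool's x, y, z normalised to -1 to 1, where 1 is 0.12 m, then the turn, a rotation vector about the tool's x, y, z normalised to -1 to 1, where 1 is 0.5 rad, then the opening, from 0 (shut) to 1 (fully open). In form: tx ty tz wx wy wz hand; .... A call has 1 to 20 rows; each row is the pose to reach, as a shift and turn from the pose measured when the call began, along the tool's axes at that moment; what a row does not reach only later rows make up. A row lasts 1/10 s, in which the tool goes at most 50 mm and 8.59 degrees, less where a joint would pass 70% of its speed; a pose out of reach is approached as far as the arm can. A call with a number of a shift or a turn outside -1 to 1 is refused whole. A call with a gripper value outside its range is refused whole. The fingers move at their own pace and stop on an object; "newtons" is the grip in N (left out, the last holds). Time passes only in rows, so rows that repeat a pose let the fingers close. It gives the time, the measured TCP pose, the force and the opening at its end, in the units of the state.
- telemetry.sense(): the state, without advancing time (a new reading comes with each control period).
- eyes.capture(name): name is "side" or "top" or "wrist"; returns a dict with "frame" (384x512x3 uint8, red, green, blue), "fx", "fy", "cx", "cy" (pixels), "view" (4x4, takes a point from world to camera coordinates). Camera axes: x right, y up, looking along -z (the intrinsics and any distortion apply to the point x, -y, -z); pixel columns grow to the right and rows downward; lengths in mm; the calibration is good to about 2 mm. A picture is of the moment at which its call begins. There is no depth.
- ctrl.finish_job(): hands the job in, once; it reports no verdict.
Trained networks look in a picture, given as the dict that the camera call returned (one of the last four; its "shot" number tells which), for a name from the list of things; names that differ only in an ending like _2 or _b are one class to them, and where a whole thing is asked for, a point or a joint stands for the part that bears it (a point fixed in the world has none). Each returns a list of dicts, best first, with "confidence" (0 to 1); they miss things now and then, are a little off and sometimes report something else, mostly with a low value. They report only what shows in the picture. A call takes as long as a camera call.
- nets.spot_in(name, picture): "rect" ([left, top, right, bottom] in pixels, round what is visible of it).
The state is a dict: "time_s": time; "joints": joint angles; "dq": joint speeds; "tau": joint torques, N m; "eef_pos": TCP position; "ee_rot": TCP orientation; "force": force on the tool from outside, world axes, zero at the start; "wrist_torque": the same for the moment, N m; "grip_width": opening from 0.0 (shut) to 1.0 (fully open).
Only numpy, scipy, OpenCV 4.12 (cv2) and the standard library are available. Lean on these libraries where they do the work, as an engineer would, in place of code of your own. Each camera call takes 0.05 s, during which the arm holds its last target. There are 200 camera calls.

## Working session

There is one attempt and no reset: what is moved stays moved. The work goes in short steps, Python scripts to look and compute and a tool call to move; the robot and the scene stay as the last step left them, time stands still between calls to the robot, and variables do not carry over. Pictures are saved under pics/ and viewed, about 8 in all and at most 12, crops included, and the job is handed in when it is done.

Besides the shell and the picture viewer there is one more tool, called after "Call:" as name(argument=value, ...) on one line, values as JSON. drive_tool: Moves the arm, as the interface text tells. Scaled input: -1 to 1 covers 0.12 m each way for a shift and 0.5 rad each way for a turn. Its arguments: {"type":"object","properties":{"series":{"type":"string"},"newtons":{"type":"number"}},"required":["series"]}

```bash
mkdir -p pics; cat > h.py <<'E'
import numpy as np, cv2
from rig import telemetry, eyes, ctrl, nets
from scipy.spatial.transform import Rotation as R
def rot(q): return R.from_quat([q[1],q[2],q[3],q[0]]).as_matrix()
def ray(p,u,v):
    V=np.array(p["view"]); d=np.array([(u-p["cx"])/p["fx"],-(v-p["cy"])/p["fy"],-1.])
    Rm=V[:3,:3]; return -Rm.T@V[:3,3], Rm.T@d
def onz(p,u,v,z):
    c,d=ray(p,u,v); return c+d*(z-c[2])/d[2]
def proj(p,X):
    V=np.array(p["view"]); c=V[:3,:3]@np.array(X)+V[:3,3]
    return np.array([p["cx"]+p["fx"]*c[0]/-c[2], p["cy"]+p["fy"]*-c[1]/-c[2]])
def tri(obs):
    A=np.zeros((3,3));b=np.zeros(3)
    for p,u,v in obs:
        c,d=ray(p,u,v); d/=np.linalg.norm(d); M=np.eye(3)-np.outer(d,d); A+=M;b+=M@c
    return np.linalg.solve(A,b)
def save(p,n,box=None,s=1):
    f=p["frame"][:,:,::-1]
    if box: f=f[box[1]:box[3],box[0]:box[2]]
    cv2.imwrite("pics/"+n,cv2.resize(f,None,fx=s,fy=s,interpolation=cv2.INTER_CUBIC))
E
python3 - <<'E'
from h import *
np.set_printoptions(precision=1,suppress=True)
s=telemetry.sense(); print(s, ctrl.grip_depth)
t=eyes.capture("top"); sd=eyes.capture("side")
print({k:t[k] for k in t if k not in("frame",)}); print(onz(sd,256,192,0), np.linalg.inv(np.array(sd["view"]))[:3,3])
for n in ["stand","knob_grip","board_top","ring_mark","holder","probe_grip","penlight_mid","flask","weight","loupe"]:
    for nm,p in(("top",t),("side",sd)):
        r=nets.spot_in(n,p)[:2]
        print(n,nm,[(np.round(x["rect"]).astype(int).tolist(),round(x["confidence"],2)) for x in r])
f=np.hstack([t["frame"],sd["frame"]])[:,:,::-1]
cv2.imwrite("pics/a.png",np.vstack([t["frame"],sd["frame"]])[:,:,::-1] if 0 else t["frame"][:,:,::-1]); save(sd,"b.png")
E
```

```text
{'time_s': 0.0, 'joints': array([-1.4,  0.3,  1.5,  0. ,  1.3, -0.2]), 'dq': array([-0., -0.,  0., -0.,  0.,  0.]), 'tau': array([ -0. , -41.2, -26. ,  -0. ,   0. ,   0. ]), 'eef_pos': array([ 181.9, -492.2,  230.7]), 'ee_rot': array([-0. ,  1. ,  0.2,  0. ]), 'force': array([ 0.2, -0.2,  0.5]), 'wrist_torque': array([0.1, 0. , 0.1]), 'grip_width': 0.9989148907472574} 18.700000000000003
{'fx': 393.49865878152013, 'fy': 393.49865878152013, 'cx': 250.24267564188418, 'cy': 192.05723660851197, 'view': array([[    0. ,    -1. ,    -0. ,    13.1],
       [    1. ,     0. ,     0.1,  -580.2],
       [   -0.1,    -0. ,     1. , -1393.1],
       [    0. ,     0. ,     0. ,     1. ]]), 'shot': 1}
[587.9 132.8   0. ] [  117.7 -1284.4   973.7]
stand top [([176, 156, 290, 223], 0.91), ([397, 178, 409, 235], 0.32)]
stand side [([232, 139, 301, 234], 0.78)]
knob_grip top [([180, 172, 188, 183], 0.49)]
knob_grip side [([251, 142, 260, 151], 0.67)]
board_top top [([201, 154, 285, 220], 0.89)]
board_top side [([230, 157, 300, 210], 0.9)]
ring_mark top []
ring_mark side []
holder top [([319, 188, 370, 217], 0.93)]
holder side [([267, 240, 312, 301], 0.93)]
probe_grip top []
probe_grip side [([285, 230, 291, 252], 0.45)]
penlight_mid top [([330, 136, 354, 158], 0.49)]
penlight_mid side [([292, 245, 302, 270], 0.52)]
flask top [([330, 138, 356, 159], 0.73)]
flask side [([337, 203, 363, 265], 0.89)]
weight top [([176, 155, 289, 222], 0.73)]
weight side [([213, 226, 225, 239], 0.6), ([190, 132, 229, 157], 0.57)]
loupe top [([228, 242, 242, 250], 0.51)]
loupe side [([197, 199, 214, 211], 0.44), ([210, 229, 223, 242], 0.3)]
```

View pics/a.png

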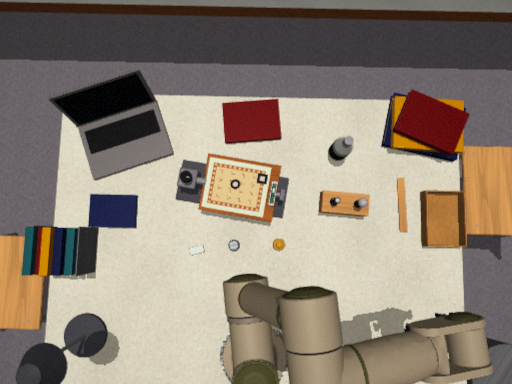

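View pics/b.png

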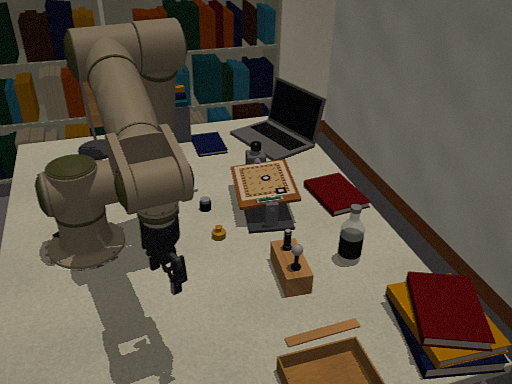

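Top view: knob at (187,177), ring at (235,184), square at (263,179), vial at (274,193). The holder carries the black probe at (335,201), and the pen light's ball is at (361,203). The side view agrees: probe at (288,240), ball at (297,250).

```bash
python3 - <<'E'
from h import *
np.set_printoptions(precision=1,suppress=True)
t=eyes.capture("top"); sd=eyes.capture("side")
print("knob",onz(t,187,177,136), onz(sd,255.5,146.5,125), tri([(t,187,177),(sd,255.5,145)]))
print("ring",onz(t,235,184,86),"sq",onz(t,263,179,86))
print("probe",onz(t,335,201,130),onz(sd,288,240,101)); print("ball",onz(t,361,203,129),onz(sd,297,250,129))
for c in [(208,154),(281,163),(200,211),(272,221)]: print("corner",onz(t,*c,86))
print("holder",onz(t,345,190,66),onz(t,345,216,0))
s=telemetry.sense(); print(rot(s["ee_rot"]))
E
```

```text
knob [614.6 239.9 136. ] [618.2 240.8 125. ] [616.5 240.3 131.5]
ring [600.9  79.6  86. ] sq [620.7 -17.9  86. ]
probe [ 544.9 -260.   130. ] [ 550.4 -274.7  101. ]
ball [ 540.2 -347.6  129. ] [ 544.4 -353.5  129. ]
corner [705.4 177.5  86. ]
corner [678.9 -80.   86. ]
corner [503.9 198.4  86. ]
corner [474.8 -51.7  86. ]
holder [ 590.7 -309.    66. ] [ 502.5 -324.3    0. ]
[[ 0.9  0.3 -0. ]
 [ 0.3 -0.9  0. ]
 [-0.  -0.  -1. ]]
```

Call:
drive_tool(series="0.4 -0.33 0 0 0 0 0.7; 0.8 -0.66 0 0 0 0 0.7; 1 -0.82 0 0 0 0 0.7; 1 -0.82 0 0 0 0 0.7")

```text
time_s: 1.6
eef_pos: [262.1, -355.0, 231.6]
ee_rot: [-0.0, 0.984, 0.178, 0.0]
force: [0.4, -0.7, -0.1]
grip_width: 0.7
```

Call:
drive_tool(series="0.4 -0.33 0 0 0 0 0.7; 0.8 -0.66 0 0 0 0 0.7; 1 -0.82 0 0 0 0 0.7; 1 -0.82 0 0 0 0 0.7")

```text
time_s: 2.0
eef_pos: [341.5, -217.8, 232.0]
ee_rot: [-0.0, 0.984, 0.18, 0.001]
force: [-0.4, 0.2, -0.2]
grip_width: 0.703
```

Call:
drive_tool(series="0.4 -0.33 0 0 0 0 0.7; 0.8 -0.66 0 0 0 0 0.7; 1 -0.82 0 0 0 0 0.7; 1 -0.82 0 0 0 0 0.7")

```text
time_s: 2.4
eef_pos: [420.3, -80.5, 232.3]
ee_rot: [-0.0, 0.983, 0.182, 0.001]
force: [-0.9, -0.4, 0.1]
grip_width: 0.7
```

Call:
drive_tool(series="0.4 -0.33 0 0 0 0 0.7; 0.8 -0.66 0 0 0 0 0.7; 1 -0.82 0 0 0 0 0.7; 1 -0.82 0 0 0 0 0.7")

```text
time_s: 2.8
eef_pos: [498.7, 56.6, 232.2]
ee_rot: [-0.0, 0.983, 0.184, 0.001]
force: [-0.2, -1.1, -0.2]
grip_width: 0.702
```

```bash
cat > tgt.py <<'E'
from h import *
def tgt(X,yaw=None):
    s=telemetry.sense(); M=rot(s["ee_rot"]); d=M.T@(np.array(X)-s["eef_pos"])/120
    print("shift",np.round(d,3),"q6",round(s["joints"][5],3),"yaw",round(np.arctan2(M[1,0],M[0,0]),3),"tilt",np.round(M[2],3))
E
python3 - <<'E'
from tgt import *
np.set_printoptions(precision=1,suppress=True)
w=eyes.capture("wrist"); save(w,"c.png",None,1.5)
for n in ["ring_mark","board_top","knob_grip","stand"]:
    print(n,[(np.round(x["rect"]).astype(int).tolist(),round(x["confidence"],2)) for x in nets.spot_in(n,w)[:2]])
print(telemetry.sense()["joints"],np.linalg.inv(np.array(w["view"]))[:3]); tgt([616,240,160])
E
```

```text
ring_mark [([247, 49, 286, 91], 0.82)]
board_top [([114, 0, 463, 230], 0.86), ([190, 216, 224, 255], 0.35)]
knob_grip []
stand [([61, 2, 461, 228], 0.61)]
[-0.1  0.3  1.6  0.   1.3  1.1] [[  0.4   0.9   0.3 569.1]
 [ -0.9   0.3   0.1  84. ]
 [ -0.   -0.3   1.  374.7]]
shift [ 1.5 -1.1  0.6] q6 1.077 yaw 0.364 tilt [ 0.  0. -1.]
```

View pics/c.png

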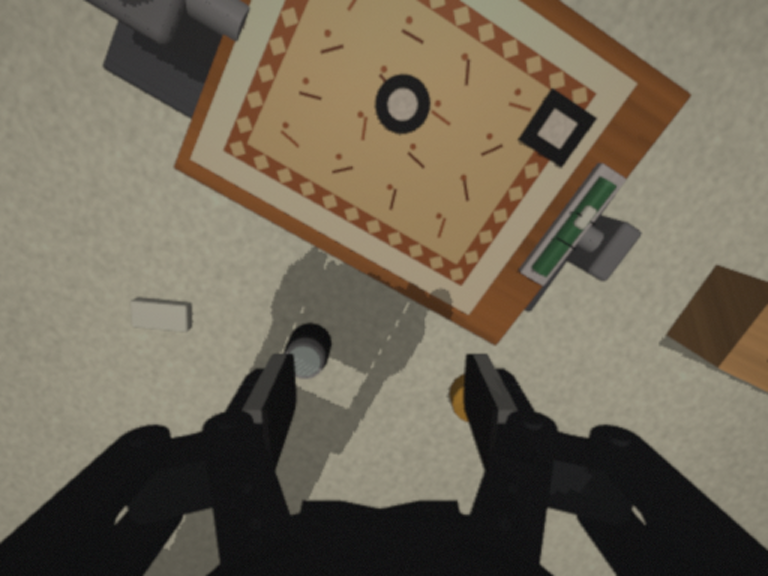

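The wrist view (1.5x scale) shows the ring at (403,103), the square at (558,127), and the vial around (575,228). The bubble is displaced to the far side at (585,215), roughly 9 mm, so the board tilts about -0.08 rad.

Call:
drive_tool(series="0.4 -0.3 0 0 0 0 0.7; 0.75 -0.55 0 0 0 0 0.7; 0.75 -0.55 0 0 0 0 0.7; 0.75 -0.55 0 0 0 0 0.7")

```text
time_s: 3.45
eef_pos: [557.7, 145.9, 232.4]
ee_rot: [-0.0, 0.983, 0.181, 0.001]
force: [-0.6, -0.0, 0.3]
grip_width: 0.694
```

```bash
python3 - <<'E'
from tgt import *
np.set_printoptions(precision=1,suppress=True)
w=eyes.capture("wrist"); save(w,"d.png",None,1.3)
for n in ["ring_mark","knob_grip"]:
    for x in nets.spot_in(n,w)[:2]:
        r=x["rect"]; u,v=(r[0]+r[2])/2,(r[1]+r[3])/2; print(n,np.round(r),round(x["confidence"],2),onz(w,u,v,125 if n[0]=="k" else 86))
print("exp",proj(w,[616,240,136])); tgt([616,240,160])
E
```

```text
ring_mark [310. 145. 345. 182.] 0.55 [598.2  80.2  86. ]
knob_grip [131.  51. 191. 108.] 0.7 [617.2 248.2 125. ]
exp [166.4  83.8]
shift [ 0.7 -0.6  0.6] q6 1.259 yaw 0.362 tilt [ 0.  0. -1.]
```

View pics/d.png

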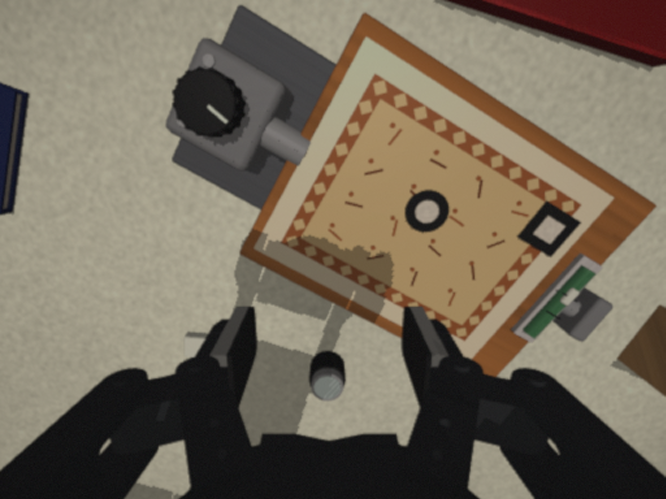

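The knob top is centred near (160,79) in raw pixels with its white pointer visible, and the ring is near (328,163). I'll go above the knob and recheck there.

Call:
drive_tool(series="0.35 -0.3 0.2 0 0 0 0.7; 0.74 -0.6 0.4 0 0 0 0.7; 0.74 -0.6 0.45 0 0 0 0.7; 0.74 -0.6 0.45 0 0 0 0.7")

```text
time_s: 4.0
eef_pos: [614.2, 243.7, 176.5]
ee_rot: [0.0, 0.984, 0.181, -0.001]
force: [-0.2, -0.1, 0.4]
grip_width: 0.699
```

```bash
python3 - <<'E'
from tgt import *
np.set_printoptions(precision=1,suppress=True)
w=eyes.capture("wrist"); save(w,"e.png",None,1.3)
for n in ["ring_mark","knob_grip"]:
    for x in nets.spot_in(n,w)[:2]:
        r=x["rect"]; u,v=(r[0]+r[2])/2,(r[1]+r[3])/2; print(n,np.round(r),round(x["confidence"],2),onz(w,u,v,130 if n[0]=="k" else 86))
print(telemetry.sense()["eef_pos"]); tgt([616,243,107])
for a in range(0,360,30): print(proj(w,[616+19*np.cos(np.radians(a)),243+19*np.sin(np.radians(a)),136])*1.3,end=' ')
E
```

```text
ring_mark [392. 253. 435. 288.] 0.66 [597.2  79.1  86. ]
knob_grip [392. 251. 432. 286.] 0.42 [615. 117. 130.]
[614.7 241.9 180.3]
shift [ 0.  -0.   0.6] q6 1.408 yaw 0.361 tilt [ 0.  0. -1.]
[345.  246.9] [325.8 245. ] [308.2 252.6] [297.4 267.2] [296.  284.7] [304.  300.3] [319.1 310. ] [337.3 311.7] [354.1 304.9] [365.3 291.2] [367.8 273.9] [360.4 257.6]
```

View pics/e.png

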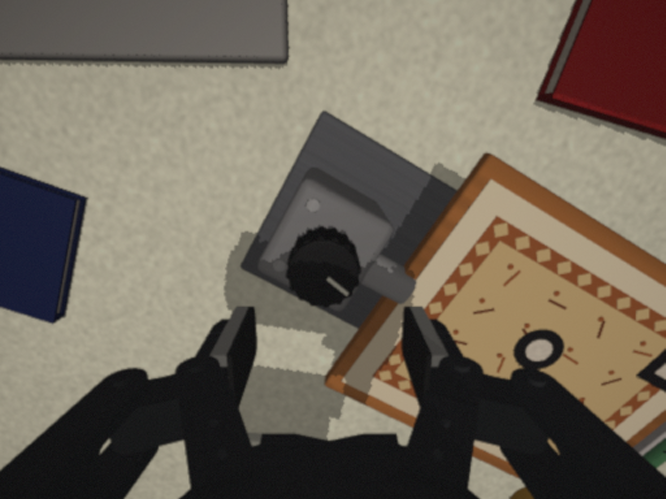

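The knob's top is near (324,270) at 1.3x, with the jaws astride the line through it. I'll fit its outline properly.

```bash
cat > kfit.py <<'E'
from tgt import *
from scipy.optimize import minimize
np.set_printoptions(precision=1,suppress=True)
w=eyes.capture("wrist"); g=w["frame"].max(2)
x0,y0,x1,y1=205,160,290,245
roi=g[y0:y1,x0:x1]; m=(roi<48).astype(np.uint8)
n,l,st,c=cv2.connectedComponentsWithStats(m); i=1+np.argmax(st[1:,4]); print("blob",st[i],c[i]+[x0,y0])
m=cv2.morphologyEx((l==i).astype(np.uint8),cv2.MORPH_CLOSE,np.ones((7,7)))
a=np.linspace(0,2*np.pi,40)
def hull(p):
    P=[proj(w,[p[0]+19*np.cos(t),p[1]+19*np.sin(t),z]) for t in a for z in(110,136)]
    return cv2.convexHull(np.round((np.array(P)-[x0,y0])*16).astype(np.int32))
def cost(p):
    k=np.zeros_like(m); cv2.fillConvexPoly(k,hull(p),1,shift=4); return (k!=m).sum()
r=minimize(cost,[616,245],method="Nelder-Mead",options=dict(initial_simplex=[[610,240],[622,240],[616,252]]))
print(r.x,r.fun,m.sum()); print(telemetry.sense()["eef_pos"]); tgt([*r.x,107])
E
python3 kfit.py
```

```text
blob [   0   13   85   72 3131] [249.4 208.8]
[616.4 248. ] 787.0 3410
[614.8 241.9 180.6]
shift [ 0.  -0.   0.6] q6 1.408 yaw 0.361 tilt [ 0.  0. -1.]
```

```bash
sed -i 's/205,160,290,245/210,165,285,235/; s/roi<48/roi<40/' kfit.py; python3 kfit.py
```

```text
blob [   8    9   56   61 2462] [245.4 203.3]
[616.5 248.6] 136.0 2617
[614.8 242.1 180.6]
shift [ 0.  -0.   0.6] q6 1.408 yaw 0.361 tilt [ 0.  0. -1.]
```

Call:
drive_tool(series="0.03 -0.038 0.05 0 0 0 0.7; 0.03 -0.038 0.3 0 0 0 0.7; 0.03 -0.038 0.55 0 0 0 0.7; 0.03 -0.038 0.61 0 0 0 0.7; 0.03 -0.038 0.61 0 0 0 0.7", newtons=40)

```text
time_s: 4.75
eef_pos: [616.6, 247.4, 107.1]
ee_rot: [0.0, 0.984, 0.179, 0.001]
force: [0.1, -0.0, 1.5]
grip_width: 0.7
```

Call:
drive_tool(series="0 0 0 0 0 0 0.5; 0 0 0 0 0 0 0.3; 0 0 0 0 0 0 0; 0 0 0 0 0 0 0; 0 0 0 0 0 0 0; 0 0 0 0 0 0 0")

```text
time_s: 5.35
eef_pos: [617.2, 248.0, 109.2]
ee_rot: [-0.0, 0.984, 0.179, 0.003]
force: [-2.6, 1.8, 5.9]
grip_width: 0.431
```

Call:
drive_tool(series="0 0 0 0 0 -0.25 0; 0 0 0 0 0 -0.5 0; 0 0 0 0 0 -0.75 0; 0 0 0 0 0 -1 0; 0 0 0 0 0 -1 0; 0 0 0 0 0 -1 0")

```text
time_s: 5.95
eef_pos: [617.3, 247.8, 109.4]
ee_rot: [0.001, 0.91, 0.416, 0.003]
force: [1.8, -1.7, -4.6]
grip_width: 0.427
```

Call:
drive_tool(series="0 0 0 0 0 -0.25 0; 0 0 0 0 0 -0.5 0; 0 0 0 0 0 -0.75 0; 0 0 0 0 0 -1 0; 0 0 0 0 0 -1 0; 0 0 0 0 0 -1 0")

```text
time_s: 6.55
eef_pos: [617.6, 247.6, 109.4]
ee_rot: [0.002, 0.78, 0.626, 0.003]
force: [3.5, -0.6, -5.0]
grip_width: 0.433
```

Call:
drive_tool(series="0 0 0 0 0 -0.25 0; 0 0 0 0 0 -0.5 0; 0 0 0 0 0 -0.75 0; 0 0 0 0 0 -1 0; 0 0 0 0 0 -1 0; 0 0 0 0 0 -1 0")

```text
time_s: 7.15
eef_pos: [617.9, 247.6, 109.4]
ee_rot: [0.002, 0.603, 0.798, 0.002]
force: [5.3, -0.7, -5.2]
grip_width: 0.43
```

```bash
python3 - <<'E'
from tgt import *
w=eyes.capture("wrist"); sd=eyes.capture("side")
a=cv2.resize(w["frame"],(512,384)); b=cv2.resize(sd["frame"][130:240,215:315],(350,384),interpolation=cv2.INTER_CUBIC)
cv2.imwrite("pics/f.png",cv2.resize(np.hstack([a,b])[:,:,::-1],None,fx=.92,fy=.92)); tgt([616,247,107])
E
```

```text
shift [-0.    -0.017  0.02 ] q6 -0.07 yaw 1.846 tilt [-0.001  0.007 -1.   ]
```

View pics/f.png

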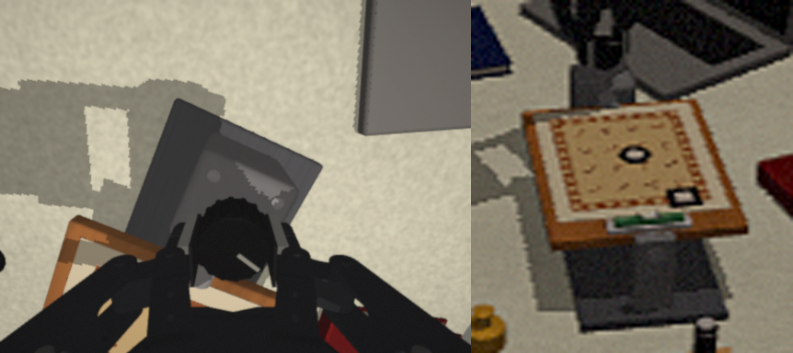

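The pointer kept its place in the jaws, so there was no slip over 1.49 rad. Next I'll enlarge the vial before and after.

```bash
python3 - <<'E'
from h import *
sd=eyes.capture("side")["frame"][:,:,::-1]
c=cv2.imread("pics/c.png"); 
A=cv2.resize(c[155:295,510:640],(370,400),interpolation=cv2.INTER_CUBIC)
B=cv2.resize(sd[185:210,250:280],(400,333),interpolation=cv2.INTER_CUBIC); B=cv2.copyMakeBorder(B,0,67,0,0,cv2.BORDER_CONSTANT)
cv2.imwrite("pics/g.png",np.hstack([A,B]))
E
```

```text
(no output)
```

View pics/g.png

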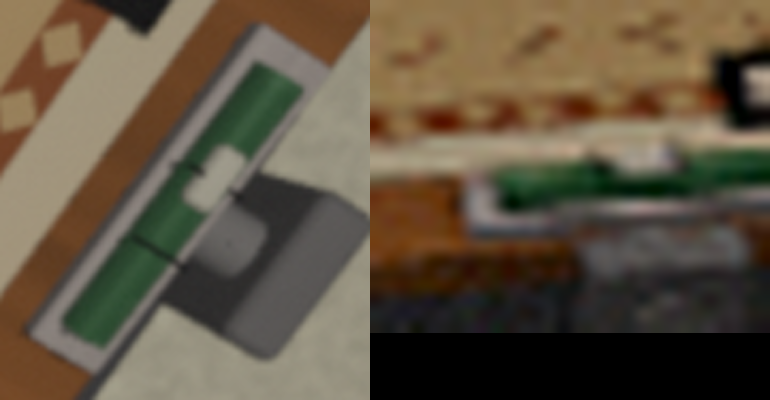

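Before the turn, the lines centred at (185,216) and the bubble sat at (218,178), giving about 10.6 mm, or 1.9 rad of knob. The coarse side view now shows it near the middle. I'll turn 0.25 rad more, release, and check from above.

Call:
drive_tool(series="0 0 0 0 0 -0.25 0; 0 0 0 0 0 -0.5 0; 0 0 0 0 0 -0.5 0; 0 0 0 0 0 -0.5 0")

```text
time_s: 7.7
eef_pos: [618.1, 247.7, 109.4]
ee_rot: [0.003, 0.502, 0.865, 0.002]
force: [4.8, 0.5, -6.5]
grip_width: 0.429
```

Call:
drive_tool(series="0 0 0 0 0 0 0.7; 0 0 0 0 0 0 0.7; 0 0 0 0 0 0 0.7; 0 0 0 0 0 0 0.7; 0 0 -0.4 0 0 0 0.7; 0 0 -0.8 0 0 0 0.7; 0 0 -1 0 0 0 0.7; 0 0 -1 0 0 0 0.7")

```text
time_s: 8.5
eef_pos: [618.3, 247.9, 234.1]
ee_rot: [0.006, 0.502, 0.865, 0.005]
force: [0.4, 0.5, -0.3]
grip_width: 0.699
```

```bash
python3 - <<'E'
from tgt import *
w=eyes.capture("wrist"); V=np.linalg.inv(np.array(w["view"])); M=rot(telemetry.sense()["ee_rot"]); e=telemetry.sense()["eef_pos"]
print("cam in tool",M.T@(V[:3,3]-e)); print("optical axis in tool",M.T@-V[:3,2])
print("vial px",proj(w,[582,-50,86]),"ring",proj(w,[599,80,86])); tgt([570,40,230])
E
```

```text
cam in tool [  76.58667354   -0.31910131 -145.23521701]
optical axis in tool [-0.29959818  0.00289064  0.9540611 ]
vial px [112.08924447 359.8984448 ] ring [166.72017983 290.00779159]
shift [-1.307 -1.202  0.002] q6 -0.312 yaw 2.089 tilt [-0.004  0.01  -1.   ]
```

Call:
drive_tool(series="-0.4 -0.3 0 0 0 0.3 0.7; -0.8 -0.6 0 0 0 0.6 0.7; -1 -0.75 0 0 0 0.9 0.7; -1 -0.75 0 0 0 1 0.7; -1 -0.75 0 0 0 1 0.7")

```text
time_s: 9.05
eef_pos: [598.3, 97.8, 229.2]
ee_rot: [0.002, 0.702, 0.713, 0.004]
force: [0.3, 0.1, 0.4]
grip_width: 0.694
```

Call:
drive_tool(series="-0.4 -0.03 0 0 0 0 0.7; -0.75 -0.06 0 0 0 0 0.7; -0.8 -0.07 0 0 0 0 0.7; -0.8 -0.07 0 0 0 0 0.7")

```text
time_s: 9.45
eef_pos: [591.2, 1.7, 228.1]
ee_rot: [0.001, 0.701, 0.713, 0.003]
force: [-0.8, -0.3, -0.4]
grip_width: 0.701
```

Call:
drive_tool(series="-0.4 -0.03 0 0 0 0 0.7; -0.75 -0.06 0 0 0 0 0.7; -0.8 -0.07 0 0 0 0 0.7; -0.8 -0.07 0 0 0 0 0.7; -0.8 -0.07 0 0 0 0 0.7")

```text
time_s: 9.95
eef_pos: [584.6, -92.4, 227.7]
ee_rot: [0.001, 0.701, 0.713, 0.003]
force: [-0.1, 0.1, 0.8]
grip_width: 0.698
```

```bash
python3 - <<'E'
from tgt import *
np.set_printoptions(precision=1,suppress=True)
w=eyes.capture("wrist"); s=telemetry.sense(); print(s["eef_pos"],s["time_s"])
u,v=proj(w,[584,-53,90]).astype(int); print(u,v)
A=w["frame"][max(0,v-70):v+70,max(0,u-70):u+70]
cv2.imwrite("pics/h.png",np.hstack([cv2.resize(A,(560,560*A.shape[0]//A.shape[1]),interpolation=cv2.INTER_CUBIC)])[:,:,::-1])
save(w,"h0.png")
for n in ["ring_mark","probe_grip","holder"]:
    for x in nets.spot_in(n,w)[:2]:
        r=x["rect"]; print(n,np.round(r),round(x["confidence"],2),onz(w,(r[0]+r[2])/2,(r[1]+r[3])/2,86))
tgt([545,-266,180])
E
```

```text
[584.6 -92.4 227.8] 10.0
252 141
ring_mark [264.   0. 282.   8.] 0.37 [599.5  63.6  86. ]
probe_grip [210. 304. 231. 336.] 0.77 [ 548.7 -266.    86. ]
holder [191. 253. 256. 343.] 0.67 [ 553.4 -235.2   86. ]
shift [-1.4 -0.4  0.4] q6 -0.376 yaw 1.588 tilt [ 0.  0. -1.]
```

View pics/h.png

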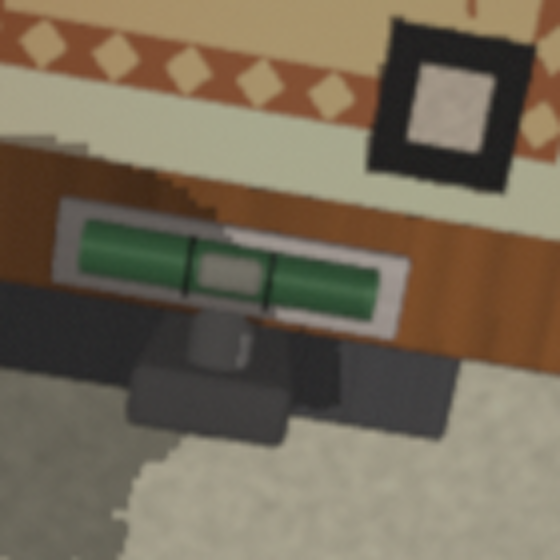

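The bubble at 230 sits midway between the lines at 190 and 268, so the board is level. Now to the probe.

Call:
drive_tool(series="-0.4 -0.08 0 0 0 0 0.8; -0.7 -0.16 0 0 0 0 0.8; -0.72 -0.16 0 0 0 0 0.8; -0.72 -0.16 0 0 0 0 0.8")

```text
time_s: 10.55
eef_pos: [566.9, -179.8, 227.5]
ee_rot: [0.001, 0.701, 0.713, 0.003]
force: [0.2, 0.2, 0.4]
grip_width: 0.797
```

Call:
drive_tool(series="-0.4 -0.08 0.1 0 0 0 0.8; -0.7 -0.16 0.2 0 0 0 0.8; -0.72 -0.16 0.3 0 0 0 0.8; -0.72 -0.16 0.3 0 0 0 0.8; -0.72 -0.16 0.3 0 0 0 0.8")

```text
time_s: 11.05
eef_pos: [550.1, -264.6, 191.5]
ee_rot: [0.001, 0.7, 0.714, 0.004]
force: [0.4, 0.5, -0.4]
grip_width: 0.797
```

```bash
python3 - <<'E'
from tgt import *
np.set_printoptions(precision=1,suppress=True)
w=eyes.capture("wrist"); s=telemetry.sense(); print(s["eef_pos"],s["time_s"]); save(w,"i.png",None,1.3)
for n in ["probe_grip","penlight_mid","holder"]:
    for x in nets.spot_in(n,w)[:2]:
        r=x["rect"]; print(n,np.round(r),round(x["confidence"],2),onz(w,(r[0]+r[2])/2,(r[1]+r[3])/2,101))
for X in ([547,-266,130],[547,-266,76]): print(proj(w,X)*1.3)
E
```

```text
[ 550.3 -264.7  191.9] 11.1
probe_grip [236. 175. 265. 219.] 0.95 [ 547.8 -266.3  101. ]
penlight_mid [220. 253. 263. 321.] 0.64 [ 541.  -355.3  101. ]
holder [206. 138. 292. 296.] 0.91 [ 546.7 -284.1  101. ]
[323.9 271.7]
[324.4 244.9]
```

View pics/i.png

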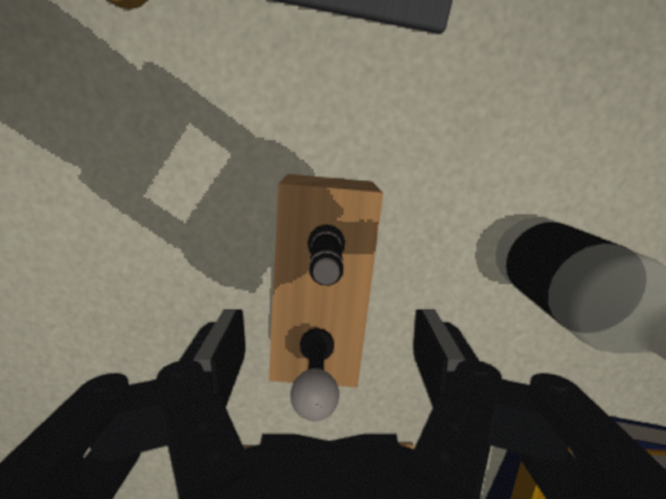

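The probe's cap is at (326,270), nearly on the prediction, and the pen light's ball is at (315,395). The jaws straddle the probe across the holder, so I'll descend and grip.

Call:
drive_tool(series="-0.01 -0.02 0.15 0 0 0 0.8; -0.01 -0.02 0.4 0 0 0 0.8; -0.01 -0.02 0.65 0 0 0 0.8; -0.01 -0.02 0.85 0 0 0 0.8; -0.01 -0.02 0.91 0 0 0 0.8; -0.01 -0.02 0.91 0 0 0 0.8")

```text
time_s: 11.85
eef_pos: [548.5, -266.0, 82.6]
ee_rot: [0.002, 0.7, 0.714, 0.004]
force: [-0.6, 0.2, -0.1]
grip_width: 0.798
```

Call:
drive_tool(series="0 0 0 0 0 0 0.5; 0 0 0 0 0 0 0.3; 0 0 0 0 0 0 0.2; 0 0 0 0 0 0 0; 0 0 0 0 0 0 0; 0 0 0 0 0 0 0; 0 0 0 0 0 0 0", newtons=40)

```text
time_s: 12.55
eef_pos: [548.9, -266.3, 83.6]
ee_rot: [0.002, 0.7, 0.714, 0.004]
force: [-1.3, 0.5, 7.4]
grip_width: 0.234
```

Call:
drive_tool(series="0 0 -0.15 0 0 0 0; 0 0 -0.4 0 0 0 0; 0 0 -0.7 0 0 0 0; 0 0 -0.95 0 0 0 0; 0 0 -1 0 0 0 0; 0 0 -1 0 0 0 0")

```text
time_s: 13.15
eef_pos: [547.9, -266.6, 203.7]
ee_rot: [0.003, 0.7, 0.714, 0.004]
force: [0.1, 0.3, -1.6]
grip_width: 0.232
```

```bash
python3 - <<'E'
from tgt import *
tgt([600,80,200]); print(telemetry.sense()["force"])
E
```

```text
shift [2.879 0.488 0.039] q6 -0.668 yaw 1.59 tilt [ 0.001  0.009 -1.   ]
[ 0.1353227   0.32479163 -1.62164042]
```

Call:
drive_tool(series="0.3 0.05 0 0 0 0 0; 0.65 0.1 0 0 0 0 0; 0.95 0.145 0 0 0 0 0; 0.95 0.145 0 0 0 0 0")

```text
time_s: 13.55
eef_pos: [562.9, -148.1, 202.0]
ee_rot: [0.001, 0.699, 0.715, 0.004]
force: [-0.1, -0.6, -0.6]
grip_width: 0.236
```

Call:
drive_tool(series="0.3 0.05 0 0 0 0 0; 0.65 0.1 0 0 0 0 0; 0.95 0.145 0 0 0 0 0; 0.95 0.145 0 0 0 0 0")

```text
time_s: 13.95
eef_pos: [577.3, -30.3, 200.8]
ee_rot: [-0.001, 0.698, 0.717, 0.003]
force: [-0.2, -0.1, -0.8]
grip_width: 0.236
```

```bash
cat > ring.py <<'E'
from tgt import *
import sys
np.set_printoptions(precision=1,suppress=True)
w=eyes.capture("wrist"); t=eyes.capture("top"); sd=eyes.capture("side"); s=telemetry.sense(); print(s["eef_pos"],s["time_s"],s["grip_width"],s["force"]); save(w,sys.argv[1],None,1.3); save(sd,"s"+sys.argv[1])
O=[]
for nm,p in(("wrist",w),("top",t),("side",sd)):
    for x in nets.spot_in("ring_mark",p)[:2]:
        r=x["rect"]; print(nm,np.round(r),round(x["confidence"],2),onz(p,(r[0]+r[2])/2,(r[1]+r[3])/2,86))
    for x in nets.spot_in("probe_grip",p)[:1]:
        r=x["rect"]; print(nm,"probe",np.round(r),round(x["confidence"],2))
e=s["eef_pos"];M=rot(s["ee_rot"]); g=e-18.7*M[:,2]; tip=g+90*M[:,2]
print("exp tip",tip,"px",proj(w,tip)*1.3,"side",proj(sd,tip)); tgt([599,80,180])
E
python3 ring.py j.png
```

```text
[577.3 -34.4 201.3] 14.1 0.23749866502821165 [-0.3  0.3 -1.4]
wrist [264.  31. 306.  82.] 0.57 [600.4  81.7  86. ]
wrist probe [229. 203. 280. 320.] 0.74
side [268. 155. 275. 184.] 0.24 [643.3 130.4  86. ]
side probe [269. 155. 278. 181.] 0.48
exp tip [577.6 -34.1 130. ] px [330.  270.3] side [269.6 185.8]
shift [0.9 0.2 0.2] q6 -0.288 yaw 1.593 tilt [ 0.  0. -1.]
```

View pics/j.png

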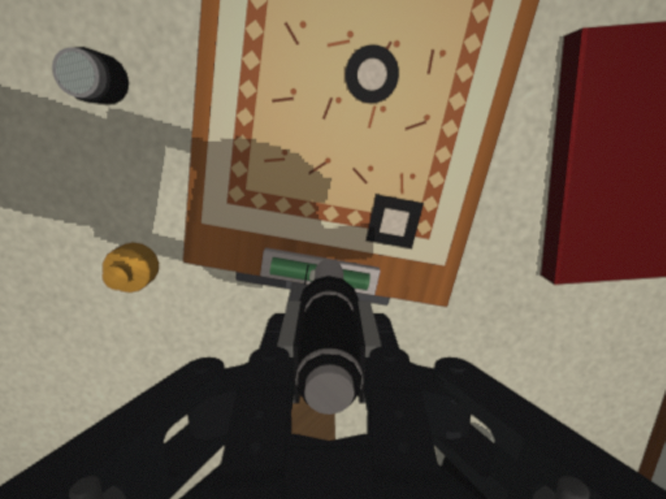

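The probe is straight in the jaws with its lower end near (330,262), and the ring is at (371,73), giving about (600,81). I'll go above the ring with the tip roughly 25 mm off the print.

Call:
drive_tool(series="0.3 0.07 0 0 0 0 0; 0.65 0.14 0.05 0 0 0 0; 0.95 0.21 0.15 0 0 0 0; 0.957 0.21 0.15 0 0 0 0; 0.957 0.21 0.15 0 0 0 0; 0.957 0.21 0.15 0 0 0 0")

```text
time_s: 15.0
eef_pos: [600.5, 80.0, 185.4]
ee_rot: [0.001, 0.7, 0.714, 0.004]
force: [-0.5, -0.4, -0.6]
grip_width: 0.233
```

```bash
python3 ring.py k.png; python3 - <<'E'
from h import *
# composite: wrist crop + side crop
w=cv2.imread("pics/k.png"); s=cv2.imread("pics/sk.png")
A=w[180:360,230:430]; A=cv2.resize(A,None,fx=2,fy=2,interpolation=cv2.INTER_CUBIC)
B=cv2.resize(s[140:220,230:310],(360,360),interpolation=cv2.INTER_CUBIC)
cv2.imwrite("pics/k2.png",np.hstack([A,B]))
E
```

```text
[600.5  80.  185.4] 15.15 0.23422042688982145 [-0.1 -0.2 -0.8]
wrist [233. 171. 274. 208.] 0.87 [600.5  82.2  86. ]
wrist probe [226. 203. 278. 318.] 0.93
top probe [322. 185. 370. 220.] 0.37
side [264. 175. 268. 182.] 0.44 [604.5  77.8  86. ]
side probe [266. 141. 271. 170.] 0.46
exp tip [601.   80.2 114.1] px [330.1 263.6] side [265.  171.4]
shift [-0. -0.  0.] q6 -0.084 yaw 1.592 tilt [ 0.  0. -1.]
```

View pics/k2.png

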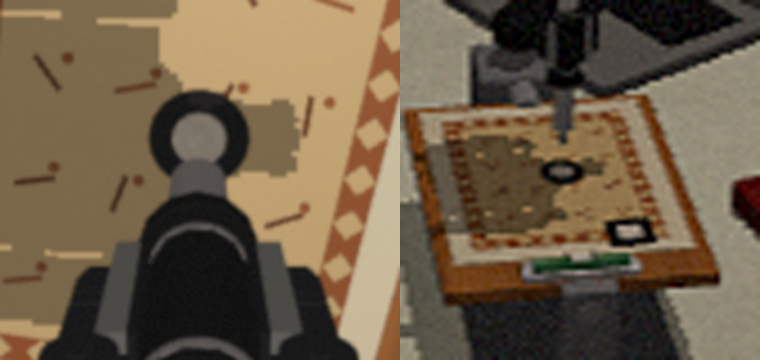

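The ring centre (199,137) and the shaft axis (198) line up in the wrist crop, and the side view shows the tip over the ring. I'll lower to just above contact.

Call:
drive_tool(series="0.01 0 0.05 0 0 0 0; 0.01 0 0.12 0 0 0 0; 0.01 0 0.18 0 0 0 0; 0.01 0 0.2 0 0 0 0; 0.01 0 0.2 0 0 0 0; 0.01 0 0.2 0 0 0 0; 0.01 0 0.2 0 0 0 0")

```text
time_s: 16.15
eef_pos: [600.7, 82.1, 161.5]
ee_rot: [0.001, 0.699, 0.715, 0.004]
force: [0.0, -0.4, -1.2]
grip_width: 0.236
```

```bash
cat > f.py <<'E'
from tgt import *
import time
np.set_printoptions(precision=2,suppress=True)
F=[]
for i in range(6): eyes.capture("top"); F.append(telemetry.sense()["force"])
s=telemetry.sense(); print(s["time_s"],s["eef_pos"],np.mean(F,0),np.std(F,0),s["grip_width"])
E
python3 f.py
```

```text
16.45 [600.56  82.1  161.22] [-0.05 -0.06 -0.86] [0.56 0.5  0.38] 0.23598059239308694
```

Call:
drive_tool(series="0 0 0.01 0 0 0 0; 0 0 0.02 0 0 0 0; 0 0 0.03 0 0 0 0; 0 0 0.04 0 0 0 0; 0 0 0.05 0 0 0 0; 0 0 0.05 0 0 0 0; 0 0 0.05 0 0 0 0")

```text
time_s: 17.15
eef_pos: [600.6, 82.1, 155.3]
ee_rot: [0.001, 0.699, 0.715, 0.004]
force: [-1.3, 0.2, 0.8]
grip_width: 0.234
```

```bash
python3 f.py
```

```text
17.45 [600.6   82.12 155.26] [-0.24 -0.2   0.92] [0.39 0.25 0.5 ] 0.2339508045974101
```

The force rose by 1.8 N, which means about 4 mm in (3.4 mm by geometry). Another 2 mm should do it.

Call:
drive_tool(series="0 0 0.008 0 0 0 0; 0 0 0.017 0 0 0 0; 0 0 0.017 0 0 0 0; 0 0 0.017 0 0 0 0; 0 0 0.017 0 0 0 0")

```text
time_s: 17.95
eef_pos: [600.6, 82.1, 153.3]
ee_rot: [0.001, 0.699, 0.715, 0.004]
force: [-0.4, 0.1, 2.0]
grip_width: 0.233
```

```bash
python3 f.py; python3 ring.py l.png; python3 - <<'E'
from h import *
w=cv2.imread("pics/l.png"); s=cv2.imread("pics/sl.png")
A=cv2.resize(w[180:360,230:430],None,fx=2,fy=2,interpolation=cv2.INTER_CUBIC)
B=cv2.resize(s[140:220,230:310],(360,360),interpolation=cv2.INTER_CUBIC)
cv2.imwrite("pics/l2.png",np.hstack([A,B]))
E
```

```text
18.25 [600.61  82.12 153.24] [-0.56  0.    1.26] [0.3  0.45 0.39] 0.23511491146483268
[600.6  82.1 153.2] 18.4 0.23511764534566948 [-0.2  0.1  1.3]
wrist [232. 186. 278. 223.] 0.87 [601.5  82.5  86. ]
wrist [ 51. 291.  96. 334.] 0.26 [446.8 -20.1  86. ]
wrist probe [ 0.  2. 22. 57.] 0.69
top [327. 137. 356. 160.] 0.25 [ 735.6 -292.8   86. ]
side [229. 140. 301. 235.] 0.72 [582.8  24.9  86. ]
side probe [266. 150. 271. 177.] 0.53
exp tip [601.   82.4  81.9] px [330.1 263.4] side [264.5 179.1]
shift [-0.  -0.  -0.2] q6 -0.082 yaw 1.592 tilt [ 0.  0. -1.]
```

View pics/l2.png

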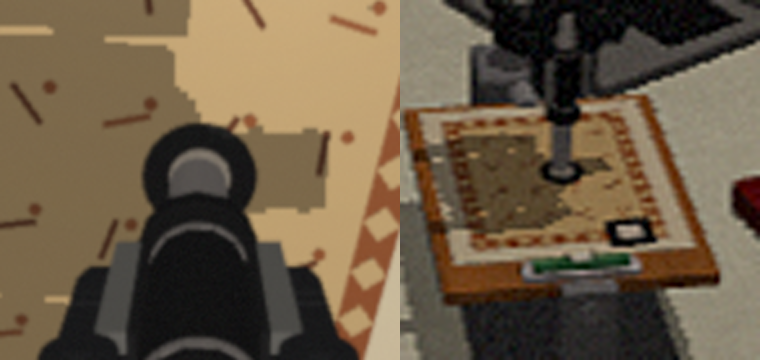

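The side view shows the tip centred inside the ring. The wrist view agrees: ring at (601.5, 82.5), tip at (601.0, 82.4). The spring is about 5.3 mm in at roughly 2.2 N, so I'll hand in.

```bash
python3 -c "
from h import *
print(ctrl.finish_job())"
```

```text
the job is handed in; nothing more can be done
None
```

I levelled the board and stood the probe upright inside the ring mark with its tip pressed about half-way in. I handed the job in at about 18 s, still holding the probe there; no verdict is reported.

- **Board:** I turned the knob about 1.7 rad counter-clockwise. A close wrist picture then showed the bubble midway between the lines. I didn't measure the bubble again once the probe was pressing, but the push is light and close to the tilt axis.
- **Probe:** I lifted it from the holder at 40 N grip. The tool is within about 0.01 rad of vertical, and the probe looked straight in the jaws.
- **Position:** The wrist camera puts the ring at (601.5, 82.5) mm and the expected tip at (601.0, 82.4) mm. The last side picture shows the tip inside the ring.
- **Press:** The force rose about 2.2 N from the free-hanging reading, which means about 5.2 mm in; the tool height gives about 5.4 mm. The force reading is noisy, about ±0.4 N per sample.
- **Disagreements:** An earlier side-camera estimate put the ring 3–4 mm away, at (604.5, 77.8) mm, still within the 8 mm limit. In the last frame, the detector's side and top hits for the ring were plainly wrong, so I ignored them.
- **Other objects:** I saw no contact with them, but I took no final measurement of where they stand.

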